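Shut down the microscope lamp and store its battery pack

ROBOT

A 6-joint arm with a two-finger parallel gripper is mounted at the origin on the work surface. World frame = base frame: x ahead of the robot, y to its left, z up, the work surface at z = 0. Lengths are in m, angles in rad, forces in N, time in s.
With the tool pointing down it reaches from about 0.375 to 0.9 m from the base axis. Payload 3.1 kg.
Tool frame: the origin (TCP) lies at the very end of the fingers, on their centre line; the grasp point (between the pads) lies 19 mm behind it; z points along the fingers, y is the line along which they close (so a half turn about z gives the same grasp; the last joint's range is limited). The gripper opens to 85 mm and grips with 20 to 120 N. Pads are 22 mm wide; open, the fingers measure 114 mm over their backs; the gripper's body (76 mm by 85 mm) begins 54 mm behind the grasp point. The pads swing forward as they close: fully open they stand 13 mm farther back than shut.
Start: joints at [-1.292, 0.527, 1.433, -0, 1.181, -0.178], TCP at [0.276, -0.561, 0.231] pointing down, gripper open.
Joint ranges: [-3.08, 3.08], [-0.75, 2.2], [0.22, 2.44], [-1.43, 4.57], [0, 2.65], [-2.85, 2.85]. Speed limits (rad/s): [2.79, 2.79, 3.14, 3.14, 3.14, 3.14].

INTERFACE

Orientations are given as a unit quaternion [x, y, z, w].
In Python, from station import telemetry, snapshot, ticket gives the robot as it stands.
- The arm moves only by the tool move_arm, never from a script. Its argument "commands" is text: rows parted by semicolons, each of 7 numbers parted by spaces: the shift along the tool's x, y, z in mm, then the turn, a rotation vector about the tool's x, y, z in degrees, then the opening, from -1 (shut) to 1 (fully open). A call has exactly 5 rows; each row is the pose to reach, as a shift and turn from the pose commanded when the call began, along the tool's axes at that moment; what a row does not reach only later rows make up. A row lasts 1/8 s, in which the tool goes at most 62.5 mm and 10.7 degrees, less where a joint would pass 70% of its speed; a pose out of reach is approached as far as the arm can. A call with a gripper value outside its range is refused whole. The fingers move at their own pace and stop on an object; "grip_force" is the grip in N (left out, the last holds). Time passes only in rows, so rows that repeat a pose let the fingers close, or fill a call up. It gives the time, the measured TCP pose, the force, the opening and the grip force at its end, in the units of the state.
- telemetry.sense(): the state, without advancing time (a new reading comes with each control period).
- snapshot(name): name is "side" or "top"; returns a dict with "image" (400x640x3 uint8, red, green, blue), "fx", "fy", "cx", "cy" (pixels), "k1" (the pictures are not rectified: a ray, as slopes to the right and down, at radius r is drawn at 1 + k1 r^2 times it, then the intrinsics apply), "pose" (4x4, takes a point from camera to world coordinates). Camera axes: x right, y down, z forward; pixel columns grow to the right and rows downward; lengths in m; the calibration is good to about 2 mm. A picture is of the moment at which its call begins. There is no depth.
- ticket.sign_off(): hands the job in; it is judged then, once.
The state is a dict: "t": time; "q": joint angles; "qd": joint speeds; "tau": joint torques, N m; "tcp_pos": TCP position; "tool_rot": TCP orientation; "force": force on the tool from outside, world axes, zero at the start; "ft_torque": the same for the moment, N m; "finger_gap": opening from 0.0 (shut) to 1.0 (fully open); "gripper_force": force on a finger pad.
Only numpy, scipy, OpenCV 4.12 (cv2) and the standard library are available. Lean on these libraries where they do the work, as an engineer would, in place of code of your own. Each camera call takes 0.05 s, during which the arm holds its last target. There are 200 camera calls.

TASK

Close the discovery table for the day: slide the dimmer on the lamp control unit all the way to off, then pull the battery pack out of the unit's socket against its spring catches and set it down upright on the open table. Let go, take it again by its two ends instead of its sides, and lower it upright between the two cheeks of the wooden storage stand (the cheeks leave no room for fingers at the pack's sides). Do not tip or drop the pack, and leave the specimen boxes, jar, dish, tub and hand lens where they are.

Things in the scene. Friction and masses are not known exactly. Their poses are not given: they have to be found in the camera images.
- unit: lamp control unit, fixed: white box 110 (x) x 150 (y) x 70 mm high, origin at the centre of its underside. Its front face (x = -55 mm) holds the socket. A grey ledge 44 mm wide and 15 mm high runs out from that face to x = -109 mm; the plugged-in pack stands on it, centred at x = -83.5 mm, facing +x. The dimmer's track is on top
- socket (a point): centre of the socket's mouth in the unit's front face, 31 mm above the table, axes as the unit's: the pack pulls out along -x. The throat is 29 mm wide and 15 mm high; two spring catches inside hold the blade and give way at a pull of about 12 N in the first 10 mm; the blade is clear after 31 mm
- dimmer (a joint): position of the dimmer slider, m: 0 = off (end of its track at the unit's -y), 0.08 = full (at the unit's +y); it rubs with about 1.5 N
- dimmer_top (a point): top centre of the dimmer's grip, a black block 28 (unit's x) x 20 (unit's y) x 40 mm high, standing on a 14 mm thick track; the top is about 124 mm above the table. It slides along the unit's y axis
- pack: battery pack, loose, about 0.3 kg: black block 56 (x) x 44 (y) x 56 mm high; origin at the centre of the block's underside, x towards its contact end. A bulb-ended brass blade 25 mm wide sticks out of that end (x = 28 to 58 mm), 10 to 22 mm above the underside; the end is plain above it. While plugged in, that end is at the unit's face: only the 44 mm sides can be gripped
- stand: wooden storage stand, fixed: base plate 120 (x) x 84 (y) x 12 mm thick, origin at the centre of its underside. Two upright cheeks, 40 mm long (x), 10 mm thick, 75 mm high above the plate, leave a 50 mm wide channel (y = -25 to +25 mm), open at both x ends. The pack belongs on the plate between them, centred, length along x, blade at either end
- cube_a: clear open-topped specimen box 52 x 52 x 44 mm, loose, origin at the centre of its underside: leave alone
- cube_b: another clear open-topped specimen box 52 x 52 x 44 mm, loose, origin at the centre of its underside: leave alone
- dish: clear specimen dish, 94 mm across, 16 mm high, loose, origin at the centre of its underside: leave alone
- tub: clear round tub 90 mm across, 50 mm high, loose, origin at the centre of its underside: leave alone
- jar: glass jar with a steel lid, 60 mm across, 75 mm high, loose, origin at the centre of its underside: leave alone
- lens: black hand lens lying flat, rim 72 mm across, 8 mm high, handle reaching 118 mm from the rim's centre along -x, loose, origin under the rim's centre: leave alone

How it is judged:
On the way, in this order (a step that is already met when the one before it is completed fails the run):
1. the dimmer is slid fully home to off (within 4 mm of that end) while the pack is still plugged in (value of joint dimmer below 0.004 m and x of pack in the frame of unit above -0.09 m), for 0.2 s.
2. the pack is pulled out of the socket: at least 35 mm from its plugged position (x of pack in the frame of unit below -0.1185 m), for 0.05 s.
3. the pack is set down upright on the table top itself (not on the ledge, the stand or anything else), let go and at rest for 0.3 s (height (world z) of pack below 0.004 m and angle between pack's own z axis and vertical below 0.08 rad and contact force between the fingers and pack below 0.1 N and linear speed of pack below 0.01 m/s and horizontal distance between pack and unit above 0.1 m and horizontal distance between pack and stand above 0.08 m), for 0.3 s.
4. the pack is taken again and lifted at least 40 mm clear of the table in the gripper (height (world z) of pack above 0.04 m and contact force between the fingers and pack above 1 N), for 0.1 s.
At the end, for the whole second after the job is handed in: the pack stands upright and at rest, released, flat on the stand's base plate between the two cheeks, its centre within 10 mm of the stand's centre along the channel, its length along the channel within 0.12 rad (blade at either end); the dimmer is still at off, within 5 mm of that end (horizontal distance between pack and stand below 0.011 m and x of pack in the frame of stand between -0.01 and 0.01 m and z of pack in the frame of stand between 0.008 and 0.015 m and angle between the x axis of pack and the x axis of stand, either way round below 0.12 rad and angle between pack's own z axis and vertical below 0.06 rad and linear speed of pack below 0.01 m/s and value of joint dimmer below 0.005 m); the robot touches nothing.
It fails at once if the pack is tipped over (more than 0.7 rad) (angle between pack's own z axis and vertical above 0.7 rad).
It fails at once if the pack is dropped: it falls faster than 0.45 m/s out of the fingers' hold (a free fall of more than about 10 mm) (contact force between the fingers and pack below 0.1 N and linear speed of pack above 0.45 m/s).
It fails at once if a specimen box, the jar, the dish, the tub or the hand lens is moved more than 20 mm (distance of any of cube_a, cube_b, dish, tub, jar, lens from where it was at the start of the episode above 0.02 m).
It also fails if it takes over 72 s, if anything falls off the work surface, if the arm or the gripper's body presses on something with over 40 N, if the wrist force passes 120 N, or if a joint passes its speed limit or range.

## Working session

There is one attempt and no reset: what is moved stays moved. The work goes in short steps, Python scripts to look and compute and a tool call to move; the robot and the scene stay as the last step left them, time stands still between calls to the robot, and variables do not carry over. Pictures are saved under pics/ and viewed, at most 13 in all, crops included, and the job is handed in when it is done.

Besides the shell and the picture viewer there is one more tool, called after ">>>" as name(argument=value, ...), one argument or row to a line, values as JSON. move_arm: Moves the arm, as the interface text tells. Its arguments: {"type":"object","properties":{"commands":{"type":"string"},"grip_force":{"type":"number"}},"required":["commands"]}

```bash
ls; mkdir -p pics; python3 - <<'E'
from station import telemetry, snapshot
import cv2,json
s=telemetry.sense(); print({k:(s[k]) for k in("t","q","tcp_pos","tool_rot","finger_gap")})
for n in("side","top"):
    d=snapshot(n); cv2.imwrite(f"pics/{n}0.png",d["image"][:,:,::-1]); print(n,[d[k] for k in("fx","fy","cx","cy","k1")]); print(d["pose"])
E
```

```text
pics
{'t': 0.0, 'q': array([-1.29150653e+00,  5.28487374e-01,  1.43390790e+00, -6.84568540e-06,
        1.18136406e+00, -1.78507331e-01]), 'tcp_pos': array([ 0.27605494, -0.55993904,  0.23031879]), 'tool_rot': array([ 9.73916040e-01,  2.26906088e-01, -5.77289496e-05, -1.08180710e-03]), 'finger_gap': 1.0039484680082078}
side [485.6654123419097, 485.6654123419097, 324.0155192220205, 194.6371699449082, -0.0919268376734159]
[[-0.98771803 -0.12148855  0.09825288  0.4083335 ]
 [-0.15520403  0.69033359 -0.70664789  0.90448322]
 [ 0.01802236 -0.71321811 -0.70071044  1.04764282]
 [ 0.          0.          0.          1.        ]]
top [515.1144168752022, 515.1144168752022, 320.72983422618853, 195.12566903820962, -0.0517289591779095]
[[ 0.00351552 -0.98041214  0.19692555  0.23253128]
 [-0.99994592 -0.00537406 -0.00890419 -0.0020314 ]
 [ 0.00978807 -0.19688359 -0.98037801  1.59358653]
 [ 0.          0.          0.          1.        ]]
```

View pics/top0.png

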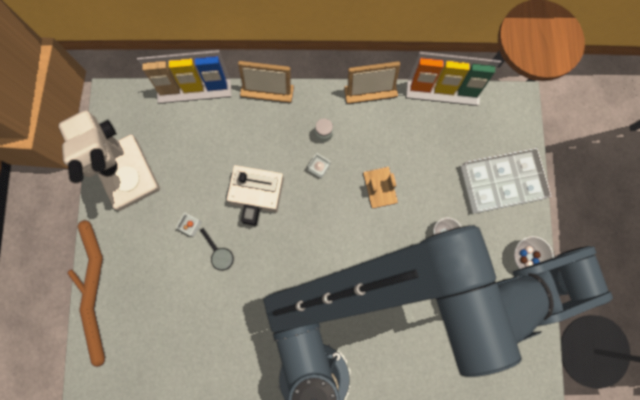

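View pics/side0.png

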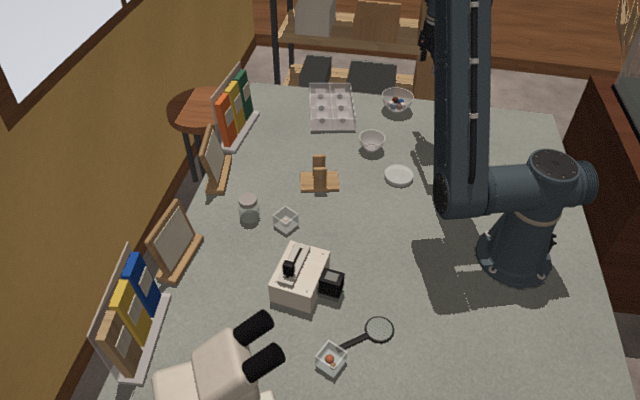

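The top view shows the unit at about (255,188), the pack at (250,215), the dimmer at (242,178, +y end) and the stand at (380,187). The side view shows the unit at (300,275), the pack at (332,283) and the stand at (320,178). I'll enlarge crops to pick corners.

```bash
cat > h.py <<'E'
import numpy as np,cv2
from station import telemetry, snapshot
def ray(d,uv):
    K=np.array([[d["fx"],0,d["cx"]],[0,d["fy"],d["cy"]],[0,0,1]])
    p=cv2.undistortPoints(np.array([[uv]],float),K,np.array([d["k1"],0,0,0.]))[0,0]
    P=d["pose"]; return P[:3,3],P[:3,:3]@np.array([p[0],p[1],1])
def onz(d,uv,z):
    o,r=ray(d,uv); return o+r*(z-o[2])/r[2]
def proj(d,X):
    P=np.linalg.inv(d["pose"]); c=P[:3,:3]@np.array(X)+P[:3,3]; x,y=c[:2]/c[2]; f=1+d["k1"]*(x*x+y*y)
    return np.array([d["fx"]*x*f+d["cx"],d["fy"]*y*f+d["cy"]])
def crop(d,u,v,w,h,s): return cv2.resize(d["image"][v:v+h,u:u+w,::-1],None,fx=s,fy=s,interpolation=cv2.INTER_CUBIC)
E
python3 - <<'E'
from h import *
t=snapshot("top");s=snapshot("side")
a=np.hstack([crop(t,215,155,80,75,5),crop(t,345,150,80,75,5)])
cv2.imwrite("pics/c1.png",a)
b=np.hstack([crop(s,260,235,100,75,4),crop(s,270,135,100,75,4)])
cv2.imwrite("pics/c2.png",b)
E
```

```text
(no output)
```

View pics/c1.png

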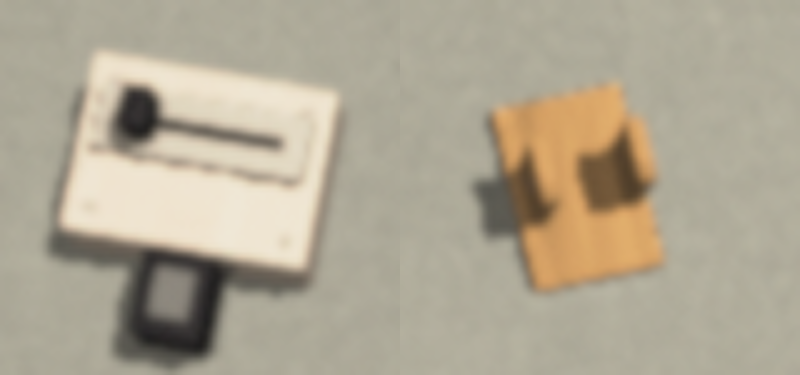

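View pics/c2.png

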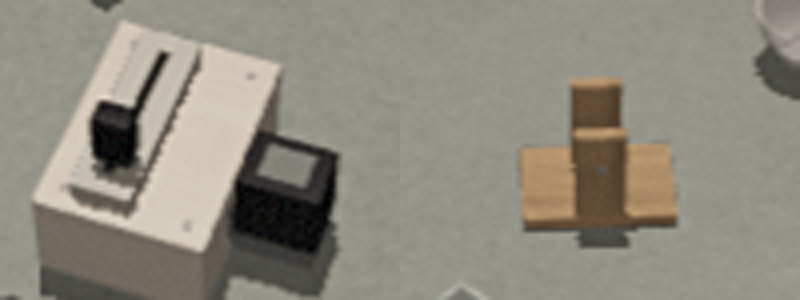

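```bash
cat > m.py <<'E'
from h import *
t=snapshot("top");s=snapshot("side")
T=lambda l,u,v,k,z,d:np.array([onz(d,((x+.5)/k-.5+u,(y+.5)/k-.5+v),z) for x,y in l])
def rep(n,P,ex): # P order: +x+y, +x-y, -x-y, -x+y
    a=(P[0]-P[3]+P[1]-P[2])/2; b=(P[0]-P[1]+P[3]-P[2])/2
    R=[np.degrees(np.arctan2(a[1],a[0])),np.degrees(np.arctan2(-b[0],b[1]))]
    print(n,P.mean(0).round(4),"len",np.linalg.norm(a).round(4),np.linalg.norm(b).round(4),ex,"yaw",np.round(R,2))
rep("unit top",T([(95,50),(340,93),(310,275),(58,230)],215,155,5,.07,t),"110x150")
rep("unit side",T([(35,205),(125,20),(280,68),(207,250)],260,235,4,.07,s),"")
rep("stand top",T([(90,108),(220,83),(263,265),(135,292)],345,150,5,.012,t),"120x84")
rep("stand side",T([(123,220),(120,147),(272,145),(278,220)],270,135,4,.012,s),"")
rep("pack top",T([(148,258),(222,262),(205,352),(133,345)],215,155,5,.071,t),"56x44")
rep("pack side",T([(235,182),(258,132),(338,153),(318,205)],260,235,4,.071,s),"")
rep("cheektops side",T([(175,137),(172,80),(220,80),(227,137)],270,135,4,.087,s),"40x60or70")
E
python3 m.py
```

```text
unit top [0.563 0.184 0.07 ] len 0.1135 0.1535 110x150 yaw [-8.64 -9.91]
unit side [0.5635 0.1853 0.07  ] len 0.1086 0.1499  yaw [-9.66 -8.9 ]
stand top [ 0.5778 -0.2029  0.012 ] len 0.1205 0.0836 120x84 yaw [12.22 11.89]
stand side [ 0.5785 -0.2012  0.012 ] len 0.1204 0.0854  yaw [10.61 11.68]
pack top [0.4753 0.1954 0.071 ] len 0.0542 0.0439 56x44 yaw [-8.46 -4.02]
pack side [0.4828 0.2    0.071 ] len 0.0524 0.0408  yaw [ -8.74 -10.56]
cheektops side [ 0.5795 -0.2029  0.087 ] len 0.0379 0.0663 40x60or70 yaw [10.12 12.61]
```

```bash
cat >> m.py <<'E'
print("dim top",T([(140,100)],215,155,5,.124,t),"side",T([(113,108)],260,235,4,.124,s))
th=np.radians(-9.3);R=np.array([[np.cos(th),-np.sin(th)],[np.sin(th),np.cos(th)]]);c=np.array([.5633,.1847])
for p in (T([(140,100)],215,155,5,.124,t),T([(113,108)],260,235,4,.124,s)): print("unit frame",R.T@(p[0,:2]-c))
for n,d,m in(("top",t,(232,172,22,18)),("side",s,(280,250,20,35))):
    u,v,w,h=m; g=d["image"][v:v+h,u:u+w].max(2); k=(g<70).astype(np.uint8); print(n,cv2.boundingRect(k),cv2.moments(k,True)["m10"]/k.sum()+u,cv2.moments(k,True)["m01"]/k.sum()+v)
for n,p in(("lens",(222,259)),("cubea",(318,167)),("cubeb",(188,224)),("jar",(324,128)),("tub",(448,232))): print(n,onz(t,p,.01).round(3))
print("dish side",onz(s,(398,176),.01).round(3), onz(s,(372,142),.02).round(3))
def step(q,p,R): pass
E
python3 m.py | tail -13
```

```text
pack side [0.4828 0.2    0.071 ] len 0.0524 0.0408  yaw [ -8.74 -10.56]
cheektops side [ 0.5795 -0.2029  0.087 ] len 0.0379 0.0663 40x60or70 yaw [10.12 12.61]
dim top [[0.58786582 0.21398432 0.124     ]] side [[0.58728819 0.21273315 0.124     ]]
unit frame [0.01951046 0.03286933]
unit frame [0.01914262 0.03154126]
top (7, 2, 7, 9) 242.22448979591837 177.75510204081633
side (3, 0, 17, 28) 289.06010928961746 267.37158469945354
lens [0.349 0.285 0.01 ]
cubea [ 0.642 -0.007  0.01 ]
cubeb [0.457 0.395 0.01 ]
jar [ 0.771 -0.026  0.01 ]
tub [ 0.436 -0.413  0.01 ]
dish side [ 0.334 -0.267  0.01 ] [ 0.431 -0.413  0.02 ]
```

```bash
cat > go.py <<'E'
# usage: go.py x y z yaw(tool x axis, deg): prints shift (mm) and turn (deg) in the tool's axes
from h import *; import sys
from scipy.spatial.transform import Rotation as Ro
x,y,z,a=map(float,sys.argv[1:5]); s=telemetry.sense(); R=Ro.from_quat(s["tool_rot"])
G=Ro.from_euler("z",a,degrees=True)*Ro.from_quat([1,0,0,0])
print("shift",(R.inv().apply(np.array([x,y,z])-s["tcp_pos"])*1000).round(1),"turn",(R.inv()*G).as_rotvec(degrees=True).round(2))
xa=R.as_matrix()[:,0]; print("t",round(s["t"],2),"tcp",s["tcp_pos"].round(4),"yaw",np.degrees(np.arctan2(xa[1],xa[0])).round(2),"tilt",np.degrees(np.arccos(-R.as_matrix()[2,2])).round(2),"F",s["force"].round(1),"gap",round(s["finger_gap"],3),"gf",round(s["gripper_force"],1),"q6",round(s["q"][5],2))
E
python3 go.py 0.5876 0.2134 0.20 -9.3
```

```text
shift [ 621.4 -556.6   31.4] turn [-2.000e-02  0.000e+00  3.553e+01]
t 0.4 tcp [ 0.2762 -0.5605  0.2311] yaw 26.23 tilt 0.02 F [-0.4 -0.3 -0.6] gap 0.995 gf 0.0 q6 -0.18
```

>>> move_arm(
  commands="45 -40 0 0 0 7 1; 90 -80 0 0 0 14 1; 135 -120 0 0 0 21 1; 180 -160 0 0 0 28 1; 225 -200 0 0 0 35.5 1",
  grip_force=40,
)

```text
t: 1.02
tcp_pos: [0.3903, -0.2802, 0.2316]
tool_rot: [0.997, -0.083, 0.0, 0.0]
force: [0.6, -0.9, -0.1]
finger_gap: 0.999
gripper_force: 0.0
```

```bash
python3 go.py 0.5876 0.2134 0.20 -9.3
```

```text
shift [ 112.6 -519.5   31.5] turn [ 0.03 -0.05 -0.25]
t 1.02 tcp [ 0.3903 -0.2802  0.2316] yaw -9.55 tilt 0.06 F [ 0.6 -0.9 -0.1] gap 0.999 gf 0.0 q6 0.88
```

>>> move_arm(
  commands="13 -60 0 0 0 0 1; 26 -120 0 0 0 0 1; 39 -180 0 0 0 0 1; 52 -240 0 0 0 0 1; 65 -300 5 0 0 0 1",
)

```text
t: 1.65
tcp_pos: [0.5033, 0.0056, 0.2269]
tool_rot: [0.997, -0.081, 0.001, 0.0]
force: [0.6, 0.0, -0.4]
finger_gap: 0.996
gripper_force: 0.0
```

>>> move_arm(
  commands="12 -55 5 0 0 0 1; 24 -110 10 0 0 0 1; 36 -165 15 0 0 0 1; 47 -219 20 0 0 0 1; 47 -219 26 0 0 0 1",
)

```text
t: 2.28
tcp_pos: [0.585, 0.2161, 0.2002]
tool_rot: [0.997, -0.078, 0.001, -0.001]
force: [-0.1, -1.8, -0.2]
finger_gap: 0.997
gripper_force: 0.0
```

```bash
python3 go.py 0.5876 0.2134 0.097 -9.3
```

```text
shift [  2.8   2.5 103.2] turn [-0.09 -0.13  0.31]
t 2.27 tcp [0.585  0.2161 0.2002] yaw -8.99 tilt 0.15 F [-0.1 -1.8 -0.2] gap 0.997 gf 0.0 q6 1.9
```

>>> move_arm(
  commands="3 2 30 0 0 0 1; 3 2 60 0 0 0 1; 3 2 85 0 0 0 1; 3 2 103 0 0 0 1; 3 2 103 0 0 0 0",
)

```text
t: 2.9
tcp_pos: [0.5853, 0.2091, 0.096]
tool_rot: [0.997, -0.081, -0.002, 0.0]
force: [0.6, 1.1, 0.3]
finger_gap: 0.818
gripper_force: 0.0
```

>>> move_arm(
  commands="0 0 0 0 0 0 -0.6; 0 0 0 0 0 0 -1; 0 0 0 0 0 0 -1; 0 0 0 0 0 0 -1; 0 0 0 0 0 0 -1",
  grip_force=25,
)

```text
t: 3.52
tcp_pos: [0.5874, 0.2105, 0.0987]
tool_rot: [0.997, -0.081, 0.001, -0.001]
force: [-0.1, 2.2, 6.7]
finger_gap: 0.228
gripper_force: 30.2
```

```bash
python3 go.py 0.5751 0.1394 0.097 -9.3;python3 - <<'E'
from h import *
d=snapshot("side"); cv2.imwrite("pics/s1.png",crop(d,220,170,160,150,4))
E
```

```text
shift [-0.7 72.1  1.6] turn [-0.08 -0.14  0.02]
t 3.52 tcp [0.5874 0.2105 0.0987] yaw -9.28 tilt 0.16 F [-0.1  2.2  6.7] gap 0.228 gf 30.2 q6 1.9
```

View pics/s1.png

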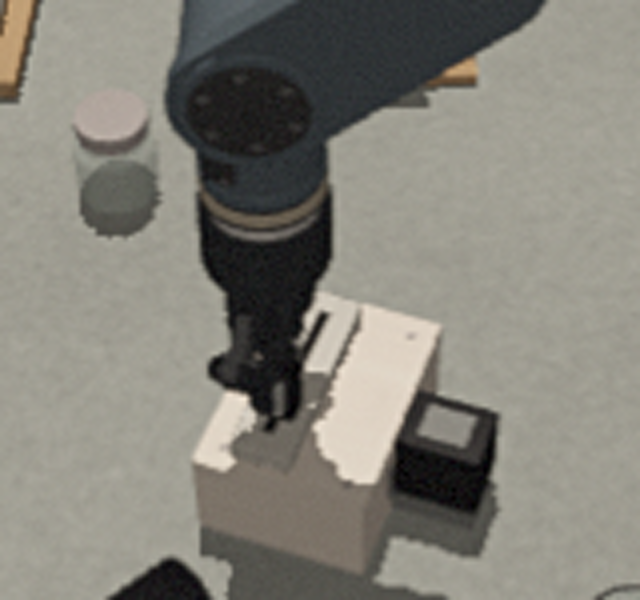

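The grip holds the dimmer block (gap about 20 mm); in the picture the fingers are on the slider at about (270,400), with the pack still plugged in at (445,450). Sliding it to off.

>>> move_arm(
  commands="0 14 -1 0 0 0 -1; 0 28 -1 0 0 0 -1; 0 42 -1 0 0 0 -1; 0 56 -1 0 0 0 -1; 0 66 -1 0 0 0 -1",
)

```text
t: 4.2
tcp_pos: [0.5759, 0.1436, 0.0986]
tool_rot: [0.997, -0.081, 0.0, -0.0]
force: [0.4, 1.8, 4.7]
finger_gap: 0.229
gripper_force: 30.0
```

>>> move_arm(
  commands="0 2 0 0 0 0 -1; 0 4 0 0 0 0 -1; 0 5 0 0 0 0 -1; 0 6 0 0 0 0 -1; 0 7 0 0 0 0 -1",
)

```text
t: 4.82
tcp_pos: [0.5754, 0.1406, 0.0986]
tool_rot: [0.997, -0.082, 0.001, -0.003]
force: [1.8, 11.1, 4.4]
finger_gap: 0.229
gripper_force: 29.9
```

```bash
python3 go.py 0.5751 0.1394 0.097 -9.3
```

```text
shift [-0.1  1.2  1.6] turn [-0.32 -0.09 -0.09]
t 4.83 tcp [0.5754 0.1406 0.0986] yaw -9.39 tilt 0.33 F [ 1.8 11.1  4.4] gap 0.229 gf 29.9 q6 1.78
```

>>> move_arm(
  commands="0 0 0 0 0 0 0; 0 0 0 0 0 0 0; 0 0 0 0 0 0 0.3; 0 0 -20 0 0 0 0.3; 0 0 -70 0 0 0 0.3",
)

```text
t: 5.45
tcp_pos: [0.5723, 0.1372, 0.1662]
tool_rot: [0.997, -0.081, -0.004, 0.001]
force: [0.2, -0.2, 0.2]
finger_gap: 0.649
gripper_force: 0.0
```

```bash
python3 go.py 0.4805 0.1975 0.17 -9.3
```

```text
shift [-100.4  -44.6   -3.1] turn [0.12 0.43 0.01]
t 5.45 tcp [0.5723 0.1372 0.1662] yaw -9.29 tilt 0.45 F [ 0.2 -0.2  0.2] gap 0.649 gf 0.0 q6 1.78
```

>>> move_arm(
  commands="-30 -14 -10 0 0 0 0.3; -60 -28 -10 0 0 0 1; -90 -40 -10 0 0 0 1; -100 -45 -10 0 0 0 1; -100 -45 -5 0 0 0 1",
)

```text
t: 6.08
tcp_pos: [0.4837, 0.1985, 0.1735]
tool_rot: [0.997, -0.08, 0.001, 0.0]
force: [0.5, -0.3, -0.3]
finger_gap: 1.004
gripper_force: 0.0
```

```bash
python3 go.py 0.4805 0.1975 0.034 -9.3;python3 - <<'E'
from h import *
d=snapshot("side"); cv2.imwrite("pics/s2.png",crop(d,220,190,160,140,4))
E
```

```text
shift [ -3.2   1.5 139.5] turn [-0.   -0.08  0.09]
t 6.08 tcp [0.4837 0.1985 0.1735] yaw -9.21 tilt 0.08 F [ 0.5 -0.3 -0.3] gap 1.004 gf 0.0 q6 1.91
```

View pics/s2.png

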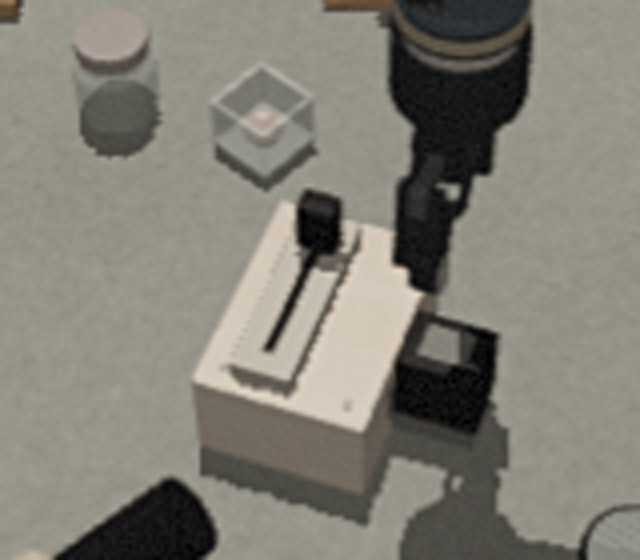

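The dimmer now sits at the far (-y) end of its track at (320,222) with the slot clear behind it; the pack at (445,370) is still plugged in. Descending on the pack.

>>> move_arm(
  commands="-3 1 40 0 0 0 1; -3 1 80 0 0 0 1; -3 1 115 0 0 0 1; -3 1 135 0 0 0 1; -3 1 141 0 0 0 1",
  grip_force=60,
)

```text
t: 6.75
tcp_pos: [0.4807, 0.1971, 0.0305]
tool_rot: [0.997, -0.081, -0.001, 0.0]
force: [-0.0, -0.3, 0.8]
finger_gap: 1.001
gripper_force: 0.0
```

>>> move_arm(
  commands="0 0 0 0 0 0 0.4; 0 0 0 0 0 0 0; 0 0 0 0 0 0 -1; 0 0 0 0 0 0 -1; 0 0 0 0 0 0 -1",
  grip_force=60,
)

```text
t: 7.38
tcp_pos: [0.4811, 0.198, 0.0334]
tool_rot: [0.997, -0.081, 0.001, -0.0]
force: [0.4, -1.0, 5.9]
finger_gap: 0.505
gripper_force: 62.1
```

```bash
python3 go.py 0.4805 0.1975 0.034 -9.3
```

```text
shift [-0.5  0.6 -0.6] turn [-0.04 -0.14  0.04]
t 7.38 tcp [0.4811 0.198  0.0334] yaw -9.26 tilt 0.14 F [ 0.4 -1.   5.9] gap 0.505 gf 62.1 q6 1.91
```

>>> move_arm(
  commands="-6 0 0 0 0 0 -1; -12 0 0 0 0 0 -1; -20 0 0 0 0 0 -1; -30 0 -1 0 0 0 -1; -42 0 -1 0 0 0 -1",
)

```text
t: 8.0
tcp_pos: [0.4381, 0.2049, 0.0334]
tool_rot: [0.997, -0.081, 0.0, -0.0]
force: [1.9, -0.7, -0.2]
finger_gap: 0.505
gripper_force: 61.9
```

```bash
python3 go.py 0.4805 0.1975 0.034 -9.3
```

```text
shift [43.   0.5 -0.6] turn [-0.02 -0.04  0.04]
t 8.0 tcp [0.4381 0.2049 0.0334] yaw -9.26 tilt 0.04 F [ 1.9 -0.7 -0.2] gap 0.505 gf 61.9 q6 1.94
```

>>> move_arm(
  commands="-10 0 -10 0 0 0 -1; -12 0 -30 0 0 0 -1; -12 0 -55 0 0 0 -1; -10 20 -60 0 0 0 -1; 0 50 -60 0 0 -5 -1",
)

```text
t: 8.62
tcp_pos: [0.4281, 0.1557, 0.0939]
tool_rot: [0.999, -0.035, -0.001, 0.0]
force: [0.4, -0.9, -2.6]
finger_gap: 0.507
gripper_force: 61.7
```

```bash
python3 go.py 0.47 0.03 0.08 11.7;python3 - <<'E'
from h import *
d=snapshot("side"); cv2.imwrite("pics/s3.png",crop(d,220,160,200,150,4))
E
```

```text
shift [ 50.6 122.5  13.8] turn [-1.000e-02  1.500e-01 -1.568e+01]
t 8.62 tcp [0.4281 0.1557 0.0939] yaw -3.98 tilt 0.15 F [ 0.4 -0.9 -2.6] gap 0.507 gf 61.7 q6 1.74
```

View pics/s3.png

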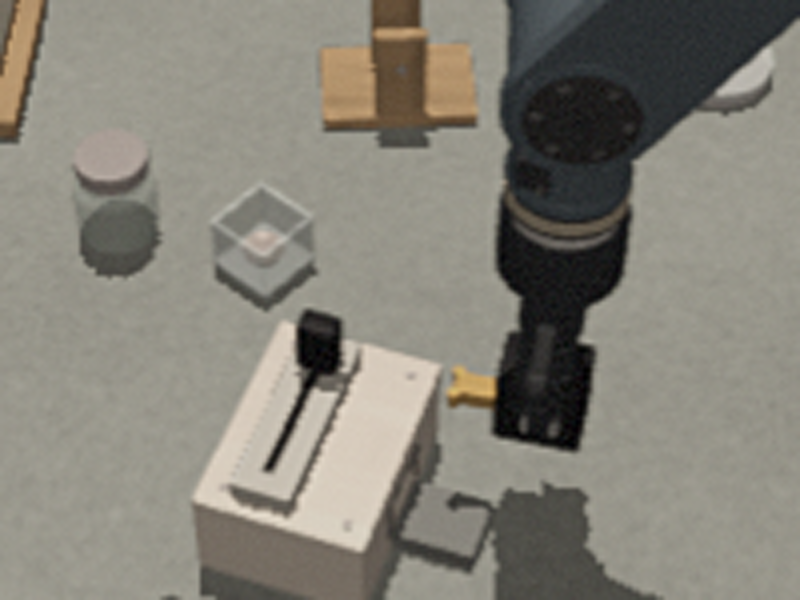

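The pack is out and upright in the fingers at (540,390), its brass blade at (470,385) clear of the empty socket. Going to the open table.

>>> move_arm(
  commands="10 28 0 0 0 -4 -1; 21 56 0 0 0 -8 -1; 32 84 5 0 0 -12 -1; 43 108 10 0 0 -15.7 -1; 50 122 14 0 0 -15.7 -1",
)

```text
t: 9.3
tcp_pos: [0.4703, 0.0295, 0.079]
tool_rot: [0.995, 0.099, -0.001, -0.0]
force: [0.1, 0.9, -2.7]
finger_gap: 0.507
gripper_force: 62.2
```

```bash
python3 go.py 0.47 0.03 0.0195 11.7
```

```text
shift [-0.  -0.4 59.5] turn [-0.06  0.13 -0.38]
t 9.3 tcp [0.4703 0.0295 0.079 ] yaw 11.32 tilt 0.15 F [ 0.1  0.9 -2.7] gap 0.507 gf 62.2 q6 1.2
```

>>> move_arm(
  commands="0 0 20 0 0 -0.4 -1; 0 0 40 0 0 -0.4 -1; 0 0 52 0 0 -0.4 -1; 0 0 57 0 0 -0.4 -1; 0 0 59 0 0 -0.4 -1",
)

```text
t: 9.93
tcp_pos: [0.4713, 0.0302, 0.0203]
tool_rot: [0.995, 0.103, -0.0, -0.0]
force: [0.2, 0.7, -3.0]
finger_gap: 0.511
gripper_force: 62.1
```

```bash
python3 go.py 0.47 0.03 0.0185 11.7
```

```text
shift [-1.4 -0.1  1.8] turn [-0.01  0.01  0.13]
t 9.93 tcp [0.4713 0.0302 0.0203] yaw 11.83 tilt 0.01 F [ 0.2  0.7 -3. ] gap 0.511 gf 62.1 q6 1.19
```

Not yet touching; creep down.

>>> move_arm(
  commands="0 0 1 0 0 0 -1; 0 0 2 0 0 0 -1; 0 0 2 0 0 0 -1; 0 0 2.5 0 0 0 -1; 0 0 2.5 0 0 0 -1",
)

```text
t: 10.55
tcp_pos: [0.4715, 0.0299, 0.0184]
tool_rot: [0.995, 0.103, 0.0, 0.0]
force: [-0.9, -0.3, 5.1]
finger_gap: 0.512
gripper_force: 62.9
```

>>> move_arm(
  commands="0 0 0 0 0 0 0.2; 0 0 0 0 0 0 0.5; 0 0 0 0 0 0 1; 0 0 0 0 0 0 1; 0 0 -5 0 0 0 1",
)

```text
t: 11.18
tcp_pos: [0.4712, 0.03, 0.0227]
tool_rot: [0.995, 0.103, -0.0, -0.0]
force: [-0.2, -0.8, 0.0]
finger_gap: 1.0
gripper_force: 0.0
```

>>> move_arm(
  commands="0 0 -25 0 0 0 1; 0 0 -70 0 0 0 1; 0 0 -110 0 0 -10 1; 0 0 -120 0 0 -20 1; 0 0 -120 0 0 -30 1",
)

```text
t: 11.8
tcp_pos: [0.4721, 0.0299, 0.1445]
tool_rot: [0.933, 0.36, 0.001, 0.001]
force: [-0.7, 0.2, -0.3]
finger_gap: 1.002
gripper_force: 0.0
```

>>> move_arm(
  commands="0 0 0 0 0 -10 1; 0 0 0 0 0 -20 1; 0 0 0 0 0 -30 1; 0 0 0 0 0 -40 1; 0 0 0 0 0 -50 1",
)

```text
t: 12.42
tcp_pos: [0.4712, 0.03, 0.1431]
tool_rot: [0.694, 0.72, -0.0, -0.0]
force: [-0.5, -0.1, -0.1]
finger_gap: 0.999
gripper_force: 0.0
```

```bash
python3 go.py 0.471 0.03 0.12 101.7;python3 - <<'E'
from h import *
d=snapshot("side");e=snapshot("top"); cv2.imwrite("pics/s4.png",np.hstack([crop(d,280,160,100,100,4),crop(e,280,190,100,100,4)]))
E
```

```text
shift [-0.  -0.2 23.1] turn [-0.   -0.   -9.54]
t 12.43 tcp [0.4712 0.03   0.1431] yaw 92.16 tilt 0.0 F [-0.5 -0.1 -0.1] gap 0.999 gf 0.0 q6 -0.21
```

View pics/s4.png

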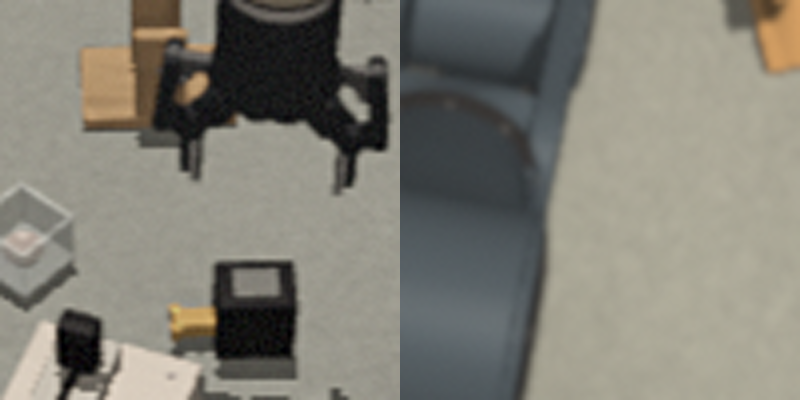

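The side half shows the pack upright on the table, top face from about (215,263) to (296,300), blade toward +x at (190,322); the top view is blocked by the arm. Checking its centre.

```bash
python3 - <<'E'
from h import *
d=snapshot("side")
P=np.array([onz(d,((x+.5)/4-.5+280,(y+.5)/4-.5+160),.056) for x,y in[(216,299),(215,263),(293,261),(297,300)]])
a=(P[0]-P[3]+P[1]-P[2])/2;b=P[0]-P[1]+P[3]-P[2]
print(P.mean(0).round(4),np.linalg.norm(a),np.linalg.norm(b)/2,np.degrees(np.arctan2(a[1],a[0])))
E
python3 go.py 0.4705 0.0295 0.032 101.7
```

```text
[0.4742 0.0299 0.056 ] 0.054123051905198415 0.03389792819624667 10.30269762777918
shift [ -0.5  -0.8 111. ] turn [  0.     0.   -10.03]
t 12.57 tcp [0.4712 0.03   0.143 ] yaw 91.67 tilt 0.0 F [ 0.3 -0.4  0. ] gap 0.997 gf 0.0 q6 -0.2
```

>>> move_arm(
  commands="0 1 0 0 0 -10 1; 0 1 30 0 0 -10 1; 0 1 70 0 0 -10 1; 0 1 100 0 0 -10 1; 0 1 115 0 0 -10 1",
)

```text
t: 13.2
tcp_pos: [0.4718, 0.0301, 0.0265]
tool_rot: [0.631, 0.776, -0.001, -0.001]
force: [-0.3, -1.1, -0.3]
finger_gap: 0.996
gripper_force: 0.0
```

```bash
python3 go.py 0.4715 0.03 0.028 101.7
```

```text
shift [-0.  -0.3 -1.5] turn [-0.11 -0.04  0.  ]
t 13.2 tcp [0.4718 0.0301 0.0265] yaw 101.7 tilt 0.12 F [-0.3 -1.1 -0.3] gap 0.996 gf 0.0 q6 -0.38
```

>>> move_arm(
  commands="0 0 -1 0 0 0 0.6; 0 0 -1 0 0 0 0.3; 0 0 -1 0 0 0 -1; 0 0 -1 0 0 0 -1; 0 0 -1 0 0 0 -1",
  grip_force=45,
)

```text
t: 13.82
tcp_pos: [0.4732, 0.0299, 0.0299]
tool_rot: [0.631, 0.776, 0.001, 0.001]
force: [0.1, -0.2, 6.6]
finger_gap: 0.644
gripper_force: 49.4
```

>>> move_arm(
  commands="0 0 -5 0 0 0 -1; 0 0 -20 0 0 0 -1; 0 0 -45 0 0 0 -1; 0 0 -75 0 0 0 -1; 0 0 -100 0 0 0 -1",
  grip_force=60,
)

```text
t: 14.45
tcp_pos: [0.4721, 0.0301, 0.1304]
tool_rot: [0.63, 0.776, 0.0, 0.0]
force: [-0.4, -1.2, -2.5]
finger_gap: 0.645
gripper_force: 64.6
```

```bash
python3 go.py 0.5785 -0.2022 0.128 101.7;python3 - <<'E'
from h import *
d=snapshot("side"); cv2.imwrite("pics/s5.png",crop(d,250,110,150,130,4))
E
```

```text
shift [-249.2   56.6    2.5] turn [0.01 0.01 0.13]
t 14.45 tcp [0.4721 0.0301 0.1304] yaw 101.83 tilt 0.01 F [-0.4 -1.2 -2.5] gap 0.645 gf 64.6 q6 -0.38
```

View pics/s5.png

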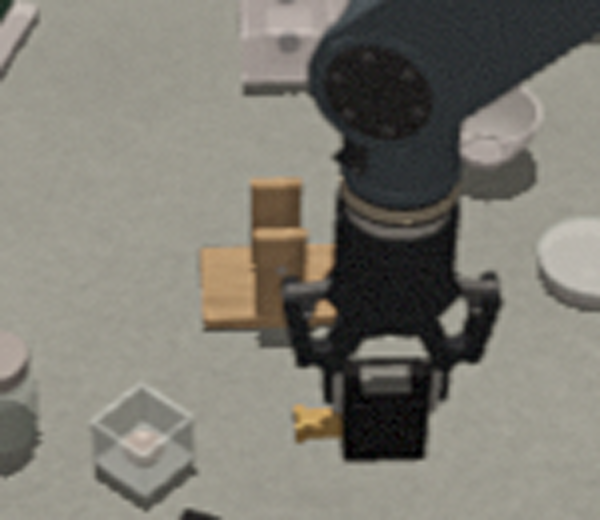

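The pack is gripped by its ends and upright at (385,410), blade towards +x at (315,422), about 100 mm clear of the table. Before lowering I refine the stand's cross-channel position from its clean -y plate edge, in the first pictures.

```bash
python3 - <<'E'
from h import *
yaw=np.radians(11.7);X=np.array([np.cos(yaw),np.sin(yaw)]);Y=np.array([-X[1],X[0]]);c=np.array([.5785,-.2022])
def edge(d,im,s0,ax,others,z=.012):
    r=[]
    for o in others:
        q=np.linspace(-.012,.012,97); 
        W=[np.r_[c+(X*o+Y*(s0+k) if ax=="y" else Y*o+X*(s0+k)),z] for k in q]
        p=np.array([proj(d,w) for w in W],np.float32)
        v=cv2.remap(im,p[:,:1],p[:,1:],cv2.INTER_LINEAR).ravel().astype(float)
        lo,hi=np.median(v[:20]),np.median(v[-20:]); m=(lo+hi)/2
        i=np.argmax((v>m)!=(v[0]>m)); r.append((q[i]+s0)*1000)
    return np.round(r,1)
for n in("top","side"):
    d=snapshot(n); im=cv2.imread(f"pics/{n}0.png")[:,:,0]
    print(n,"-y edge",edge(d,im,-.042,"y",[-.05,-.042,-.034,-.028,.028,.034,.042,.05]),"+x",edge(d,im,.06,"x",[-.03,-.01,.01,.03]),"-x",edge(d,im,-.06,"x",[-.03,-.01,.01,.03]),"+y",edge(d,im,.042,"y",[-.05,-.042,-.03,.03,.042,.05]))
E
```

```text
top -y edge [-43.5 -43.5 -43.3 -43.  -46.8 -46.5 -42.2 -42.2] +x [60.5 58.5 59.  58.5] -x [-63.2 -63.  -62.5 -63.8] +y [45.2 46.  46.2 46.2 47.2 47.8]
side -y edge [-45.2 -43.5 -42.  -42.5 -44.3 -44.  -41.8 -43. ] +x [63.5 62.5 59.8 60.8] -x [-58.2 -58.5 -59.8 -58.8] +y [38.8 38.5 39.2 40.2 41.5 41.8]
```

>>> move_arm(
  commands="-45 10 -10 0 0 0 -1; -95 21 -15 0 0 0 -1; -145 33 -15 0 0 0 -1; -195 45 -15 0 0 0 -1; -235 54 -15 0 0 0 -1",
)

```text
t: 15.22
tcp_pos: [0.5732, -0.1906, 0.142]
tool_rot: [0.631, 0.776, -0.0, -0.001]
force: [1.3, -0.5, -3.2]
finger_gap: 0.646
gripper_force: 64.7
```

```bash
python3 go.py 0.5787 -0.2033 0.135 102.3
```

```text
shift [-13.6   2.8   7. ] turn [-0.11 -0.09 -0.53]
t 15.22 tcp [ 0.5732 -0.1906  0.142 ] yaw 101.77 tilt 0.14 F [ 1.3 -0.5 -3.2] gap 0.646 gf 64.7 q6 -0.71
```

>>> move_arm(
  commands="-7 2 0 0 0 -0.5 -1; -14 3 0 0 0 -0.5 -1; -14 3 5 0 0 -0.5 -1; -14 3 10 0 0 -0.5 -1; -14 3 16 0 0 -0.5 -1",
)

```text
t: 15.85
tcp_pos: [0.5789, -0.201, 0.1274]
tool_rot: [0.627, 0.779, -0.0, -0.0]
force: [-0.1, 0.7, -3.3]
finger_gap: 0.639
gripper_force: 64.7
```

```bash
python3 go.py 0.5787 -0.2033 0.042 102.3;python3 - <<'E'
from h import *
d=snapshot("side");e=snapshot("top"); cv2.imwrite("pics/s6.png",np.hstack([crop(d,285,125,80,75,5),crop(e,340,150,80,75,5)]))
E
```

```text
shift [-2.2 -0.6 85.4] turn [-0.03 -0.03  0.09]
t 15.85 tcp [ 0.5789 -0.201   0.1274] yaw 102.39 tilt 0.05 F [-0.1  0.7 -3.3] gap 0.639 gf 64.7 q6 -0.73
```

View pics/s6.png

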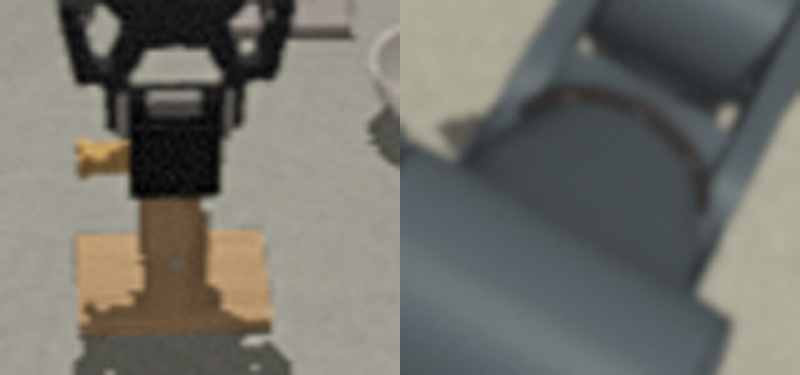

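The pack is centred over the stand in the side view at (175,150), with the near cheek below it at (175,260). I correct 2 mm sideways and lower gently.

>>> move_arm(
  commands="-2 -0.5 2 0 0 0 -1; -2 -0.5 6 0 0 0 -1; -2 -0.5 10 0 0 0 -1; -2 -0.5 15 0 0 0 -1; -2 -0.5 19 0 0 0 -1",
)

```text
t: 16.58
tcp_pos: [0.5791, -0.204, 0.1084]
tool_rot: [0.627, 0.779, -0.0, -0.0]
force: [0.1, 0.8, -3.0]
finger_gap: 0.642
gripper_force: 64.7
```

```bash
python3 go.py 0.5787 -0.2033 0.042 102.3
```

```text
shift [ 0.8 -0.2 66.4] turn [-0.01 -0.01  0.03]
t 16.57 tcp [ 0.5791 -0.204   0.1084] yaw 102.33 tilt 0.02 F [ 0.1  0.8 -3. ] gap 0.642 gf 64.7 q6 -0.74
```

Underside is about 8 mm below the cheek tops with no contact force. Lower on.

>>> move_arm(
  commands="0.5 0 10 0 0 0 -1; 0.5 0 22 0 0 0 -1; 0.5 0 34 0 0 0 -1; 0.5 0 45 0 0 0 -1; 0.5 0 55 0 0 0 -1",
)

```text
t: 17.2
tcp_pos: [0.579, -0.2036, 0.0528]
tool_rot: [0.627, 0.779, -0.0, -0.0]
force: [0.2, -0.2, -3.1]
finger_gap: 0.642
gripper_force: 64.7
```

>>> move_arm(
  commands="0 0 3 0 0 0 -1; 0 0 6 0 0 0 -1; 0 0 8 0 0 0 -1; 0 0 9 0 0 0 -1; 0 0 9 0 0 0 -1",
)

```text
t: 17.82
tcp_pos: [0.5792, -0.2036, 0.045]
tool_rot: [0.627, 0.779, 0.0, 0.0]
force: [0.6, -0.9, -3.2]
finger_gap: 0.641
gripper_force: 64.7
```

```bash
python3 go.py 0.5787 -0.2033 0.042 102.3
```

```text
shift [ 0.4 -0.4  3. ] turn [0.01 0.01 0.03]
t 17.82 tcp [ 0.5792 -0.2036  0.045 ] yaw 102.33 tilt 0.02 F [ 0.6 -0.9 -3.2] gap 0.641 gf 64.7 q6 -0.74
```

>>> move_arm(
  commands="0 0 1 0 0 0 -1; 0 0 2 0 0 0 -1; 0 0 3 0 0 0 -1; 0 0 3.5 0 0 0 -1; 0 0 3.5 0 0 0 -1",
)

```text
t: 18.45
tcp_pos: [0.5791, -0.2036, 0.0421]
tool_rot: [0.627, 0.779, 0.0, 0.0]
force: [-1.8, 1.5, 5.1]
finger_gap: 0.643
gripper_force: 65.5
```

Touchdown (about 8 N change). Release and rise.

>>> move_arm(
  commands="0 0 0 0 0 0 0.5; 0 0 0 0 0 0 0.8; 0 0 0 0 0 0 1; 0 0 0 0 0 0 1; 0 0 -4 0 0 0 1",
)

```text
t: 19.08
tcp_pos: [0.5788, -0.2034, 0.0451]
tool_rot: [0.627, 0.779, -0.0, -0.0]
force: [1.0, 1.0, 0.3]
finger_gap: 1.003
gripper_force: 0.0
```

>>> move_arm(
  commands="0 0 -20 0 0 0 1; 0 0 -50 0 0 0 1; 0 0 -90 0 0 0 1; 0 0 -130 0 0 0 1; 0 0 -150 0 0 0 1",
)

```text
t: 19.7
tcp_pos: [0.5801, -0.2041, 0.1983]
tool_rot: [0.627, 0.779, 0.0, 0.002]
force: [-0.0, 0.0, -1.1]
finger_gap: 1.003
gripper_force: 0.0
```

```bash
python3 go.py 0.5787 -0.2033 0.042 102.3;python3 - <<'E'
from h import *
d=snapshot("side"); cv2.imwrite("pics/s7.png",crop(d,250,125,150,140,4))
E
```

```text
shift [  1.5  -1.7 156.3] turn [0.19 0.17 0.03]
t 19.7 tcp [ 0.5801 -0.2041  0.1983] yaw 102.33 tilt 0.25 F [-0.   0.  -1.1] gap 1.003 gf 0.0 q6 -0.74
```

View pics/s7.png

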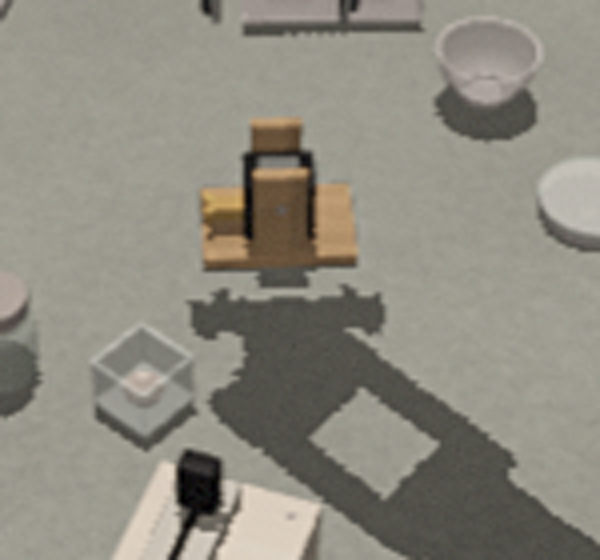

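The pack stands between the cheeks, showing evenly about 7 px past each side of the near cheek at (280,205). The blade is over the plate at (222,215), the dimmer is still at off at (200,485), and the gripper is clear.

```bash
python3 -c "
from station import ticket
print(ticket.sign_off())"
```

```text
the job is handed in; nothing more can be done
None
```

I handed the job in at about 20 s with the dimmer at off and the pack released upright between the stand's cheeks, as the last picture shows; the sign-off gave no verdict.

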